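# Clamp a round billet in the bench hold-down

## Task

Roll the thick oak billet along the bench, without lifting it, into the mouth of the hold-down clamp until it lies flush along the wooden fence. Then slide the square tube handle fully home onto the clamp's stub so that the spring button snaps up through the hole in the tube. Last, swing the fitted handle clockwise (seen from above) right round to its stop, so that the rubber pad holds the billet firmly; leave the chalk, mug, oil can and wooden bung alone.

Things in the scene. Friction and masses are not known exactly. Their poses are not given: they have to be found in the camera images.
- clamp: grey C-shaped hold-down bolted to the bench. Origin on the bench under the vertical spindle; x axis along the wooden fence, mouth open to -y, z up. Fence face: y = +38 mm, x -165 to +35, 60 high. Overarm above the mouth: x -22 to +22, y from -22 mm back, z 100 to 145 (nut to 178); a hand pushing the billet home stays clear of it at x about -75 to -95. Fixed.
- seat (a point): point in the clamp's mouth (x -65, y 0, z 38 mm in the clamp's frame) where the billet's middle lies when it is flush against the fence; axes as the clamp's. Sliding the billet some 15 mm along the fence either way is fine as long as the pad stands over it.
- billet: turned oak cylinder, diameter 76 mm, length 200 mm, 0.6 kg, lying on the bench and free to roll. Origin at its middle, x axis along its length (y and z turn as it rolls). Waxed and slippery (friction about 0.3), too thick to be grasped; pushed from behind at half height it rolls straight, and 5 to 15 N square it up against the fence.
- handle: square steel tube handle, 24 x 24 mm outside, 18 x 18 mm inside, 200 mm long, about 0.35 kg, lying flat on the bench with its hole up. Origin on its axis at mid-length; +x points to the open mouth, z up out of the face with the hole. The 80 mm at its -x end are a black ribbed grip of the same section.
- handle_mouth (a point): centre of the handle's open mouth, 100 mm along +x from the handle's origin; axes as the handle's
- handle_hole (a point): centre of the round 12 mm hole in the tube's upper face, 30 mm behind the mouth, 12 mm above the tube's axis
- stub_tip (a point): end of the lever's square stub (16 x 16 mm, level, axis 162 mm above the bench, tapered over its last 8 mm). x axis points outward along the stub, z up; the spindle's axis lies 105 mm behind this point. The handle's mouth slides on against this x axis by 71 mm; a shoulder stops the tube 72 mm in.
- button_seat (a point): point on the stub, 41 mm behind its tip and 12 mm above its axis, where the middle of the handle's hole must come to lie; axes as stub_tip. The brass spring button sits here in the stub's upper face.
- snap_button (a joint): brass dome button (10 mm wide) in the upper face of the stub: 0 = fully out, 0.0065 m = pressed flush. Its spring pushes it out with 2 to 7 N; the tube's chamfered mouth presses it down by itself with about 5 to 15 N of push.
- lever (a joint): angle of the lever with the stub about the spindle: 0 = open, stub along the clamp's -y; grows clockwise seen from above, to the stop at 1.1 rad (63 degrees). Stays where it is left (stiff, 0.6 N m). It lowers the pad 8 mm per rad; the pad meets the billet at about 0.75 rad and is sprung, pressing with about 20 N at the stop.
- pad: round rubber-faced pad, 32 mm wide, under the spindle; its lower face is 6 mm above the billet's top when open. The origin is not on the pad but on the spindle's axis near the bench top.
- oil_can: tinplate oil can with a long spout, 166 mm high, standing upright, bystander; origin at its base
- mug: white enamel mug, 80 mm high, bystander; origin at its base
- bung: tapered wooden bung standing on the bench, 50 mm wide, 36 mm high, bystander; origin at its base
- chalk: white stick of chalk, 12 x 52 mm, bystander; origin at its underside

How it is judged:
On the way, in this order (a step that is already met when the one before it is completed fails the run):
1. the billet has been rolled home: flush along the fence and at rest (y of billet in the frame of clamp above -0.005 m and angle between the x axis of billet and the x axis of clamp, either way round below 0.08 rad and linear speed of billet below 0.03 m/s), for 0.2 s.
2. the handle's hole is over the button and the button has sprung out through it, lever still open (distance between handle_hole and button_seat below 0.004 m and value of joint snap_button below 0.002 m and value of joint lever below 0.6 rad), for 0.2 s.
At the end, for the whole second after the job is handed in: Billet along the fence (within 6 mm of touching, 0.08 rad); handle on the stub, its hole within 4 mm of the button's seat and the button out (under 2 mm pressed); lever past 0.95 rad and the pad pressing the billet with more than 8 N; all at rest (y of billet in the frame of clamp above -0.006 m and angle between the x axis of billet and the x axis of clamp, either way round below 0.08 rad and distance between handle_hole and button_seat below 0.004 m and angle between the x axis of handle and the x axis of stub_tip, either way round below 0.1 rad and value of joint snap_button below 0.002 m and value of joint lever above 0.95 rad and contact force between pad and billet above 8 N and linear speed of each of billet, handle below 0.02 m/s).
It fails at once if the billet is lifted more than 20 mm off the bench (height (world z) of billet above 0.058 m).
It fails at once if the oil can is moved more than 30 mm (distance of oil_can from where it was at the start of the episode above 0.03 m).
It fails at once if the mug is moved more than 30 mm (distance of mug from where it was at the start of the episode above 0.03 m).
It fails at once if the bung is moved more than 30 mm (distance of bung from where it was at the start of the episode above 0.03 m).
It fails at once if the chalk is moved more than 30 mm (distance of chalk from where it was at the start of the episode above 0.03 m).
It also fails if it takes over 72 s, if anything falls off the work surface, if the arm or the gripper's body presses on something with over 40 N, if the wrist force passes 120 N, or if a joint passes its speed limit or range.

## Robot

A 6-joint arm with a two-finger parallel gripper is mounted at the origin on a cart in front of the work surface, level with it; the furniture and walls round the work are solid. World frame = base frame: x ahead of the robot, y to its left, z up, the work surface at z = 0. Lengths are in m, angles in rad, forces in N, time in s.
With the tool pointing down it reaches from about 0.35 to 0.775 m from the base axis. Payload 5.5 kg.
Tool frame: the origin (TCP) lies midway between the tips of the shut fingers; the grasp point (between the pads) lies 19 mm behind it; z points along the fingers, y is the direction in which the jaws open and shut (so a half turn about z gives the same grasp; the last joint's range is limited). The gripper opens to 85 mm and grips with 20 to 120 N. Pads are 22 mm wide; open, the fingers measure 114 mm over their backs; the gripper's body (76 mm by 85 mm) begins 54 mm behind the grasp point. The pads swing forward as they close: fully open they stand 13 mm farther back than shut.
Start: joints at [1.197, 0.313, 0.046, 1.304, 0, 1.431], TCP at [0.133, 0.559, 0.231] pointing down, gripper open.
Joint ranges: [-2.76, 2.76], [-0.86, 1.69], [-1.03, 1.26], [-2.2, 2.34], [-1.47, 1.5], [-3.14, 3.14]. Speed limits (rad/s): [2.57, 2.57, 3.14, 3.14, 3.14, 3.14].

## Interface

Orientations are given as a unit quaternion [w, x, y, z].
In Python, from workcell import env gives the robot as it stands.
- The arm moves only by the shell command python3 -m creep 'ROWS' [OPENING] [FORCE]. ROWS is JSON, a list of rows, each a list of 6 numbers: the shift along the tool's x, y, z in m, then the turn, a rotation vector about the tool's x, y, z in degrees. A call has exactly 8 rows; each row is the pose to reach, as a shift and turn from the pose commanded when the call began, along the tool's axes at that moment; what a row does not reach only later rows make up. A row lasts 1/10 s, in which the tool goes at most 50 mm and 8.59 degrees, less where a joint would pass 70% of its speed; a pose out of reach is approached as far as the arm can. A call with a gripper value outside its range is refused whole. OPENING is the finger opening in m, from 0 to 0.0854, set as the call begins (- or left out, the last holds). The fingers move at their own pace and stop on an object; FORCE is the grip in N (left out, the last holds). Time passes only in rows, so rows that repeat a pose let the fingers close, or fill a call up. It gives the time, the measured TCP pose, the force and the opening at its end, in the units of the state.
- env.get_state(): the state, without advancing time (a new reading comes with each control period).
- env.read_camera(name): name is "scene" or "top" or "wrist"; returns (picture, depth): 420x560x3 uint8, blue, green, red; 420x560 float32, m along the optical axis (not along the pixel's ray), 0 where there is no reading.
- env.camera_params(name): a dict with "fx", "fy", "cx", "cy" (pixels), "position" and "orientation" of the camera in the world. Camera axes: x right, y up, looking along -z (the intrinsics and any distortion apply to the point x, -y, -z); pixel columns grow to the right and rows downward; lengths in m; the calibration is good to about 2 mm. The wrist camera is an equidistant fisheye: a pixel r from the principal point sees the ray r / f radians off the axis. A picture is of the moment at which its call begins: read the wrist's pose just before it. camera_params takes no time and is no camera call; for the wrist camera it gives the pose at the moment of the call.
- env.hand_in(): hands the job in, once; it reports no verdict.
The state is a dict: "clock": time; "joint_pos": joint angles; "qvel": joint speeds; "tau": joint torques, N m; "tcp_pos": TCP position; "orientation": TCP orientation; "wrist_force": force on the tool from outside, world axes, zero at the start; "ft_torque": the same for the moment, N m; "finger_gap": finger opening in m.
Only numpy, scipy, OpenCV 4.12 (cv2) and the standard library are available. Lean on these libraries where they do the work, as an engineer would, in place of code of your own. Each camera call takes 0.05 s, during which the arm holds its last target. There are 200 camera calls.

## Working session

There is one attempt and no reset: what is moved stays moved. The work goes in short steps, Python scripts to look and compute and a shell command to move; the robot and the scene stay as the last step left them, time stands still between calls to the robot, and variables do not carry over. Pictures are saved under pics/ and viewed, about 8 in all and at most 12, crops included, and the job is handed in when it is done.

```bash
ls; mkdir -p pics; cat > h.py <<'E'
import numpy as np, cv2
from scipy.spatial.transform import Rotation as R
from workcell import env
def rot(q): return R.from_quat([q[1],q[2],q[3],q[0]])
def grab(n,tag):
    p=env.camera_params(n); im,d=env.read_camera(n)
    cv2.imwrite(f'pics/{tag}.png',im); np.savez(f'pics/{tag}.npz',im=im,d=d,K=[p['fx'],p['fy'],p['cx'],p['cy']],pos=p['position'],q=p['orientation'])
    return p,im,d
def load(tag): return np.load(f'pics/{tag}.npz')
def rays(L,u,v,fish=False):
    fx,fy,cx,cy=L['K']; x=(np.asarray(u,float)-cx)/fx; y=(np.asarray(v,float)-cy)/fy
    if fish:
        r=np.hypot(x,y)+1e-12; s=np.sin(r)/r; c=np.stack([x*s,-y*s,-np.cos(r)],-1)
    else: c=np.stack([x,-y,-np.ones_like(x)],-1)
    return c@rot(L['q']).as_matrix().T
def plane(L,u,v,z,fish=False):
    r=rays(L,u,v,fish); o=L['pos']; return o+r*((z-o[2])/r[...,2])[...,None]
def cloud(L,fish=False):
    d=L['d']; v,u=np.mgrid[:d.shape[0],:d.shape[1]]; r=rays(L,u,v,fish)
    if fish:
        c=r@rot(L['q']).as_matrix(); r=r/(-c[...,2:3])
    return L['pos']+r*d[...,None]
E
python3 - <<'E'
from h import *
for n in ['scene','top']:
    p,im,d=grab(n,n+'0'); print(n,p,d.min(),d.max())
s=env.get_state(); print(s)
print(rot(s['orientation']).as_matrix().round(3))
E
```

```text
pics
scene {'fx': 440.287726511948, 'fy': 440.287726511948, 'cx': 276.0154192887543, 'cy': 203.6124179336917, 'position': array([-0.09781027, -0.61693892,  0.85989164]), 'orientation': array([ 0.82328142,  0.39784136, -0.18174603, -0.36179874])} 0.0 3.265912
top {'fx': 481.85063818123024, 'fy': 481.85063818123024, 'cx': 286.2194431209514, 'cy': 210.9829193934311, 'position': array([0.42476945, 0.01701514, 1.41743273]), 'orientation': array([-0.69683738, -0.04802333,  0.03708842,  0.71465787])} 0.0 2.3683927
{'clock': 0.1, 'joint_pos': array([1.19738395e+00, 3.13911419e-01, 4.51140971e-02, 1.30358216e+00,
       9.68780754e-07, 1.43117921e+00]), 'qvel': array([ 0.00023424, -0.0041933 ,  0.00307023,  0.00049585,  0.00089803,
        0.00097435]), 'tau': array([ 1.92934822e-03, -4.81727314e+01,  2.99242580e+01,  1.27888739e-02,
       -1.47670089e-04, -8.74987421e-06]), 'tcp_pos': array([0.13306874, 0.55894165, 0.23051472]), 'orientation': array([-2.01300390e-04,  1.16631541e-01,  9.93174938e-01, -7.65554345e-04]), 'wrist_force': array([0.57552391, 0.43485221, 0.33199834]), 'ft_torque': array([-0.01977604,  0.02104928, -0.02446187]), 'finger_gap': 0.08555079360994601}
[[-0.973  0.232 -0.001]
 [ 0.232  0.973 -0.001]
 [ 0.    -0.002 -1.   ]]
```

View pics/top0.png

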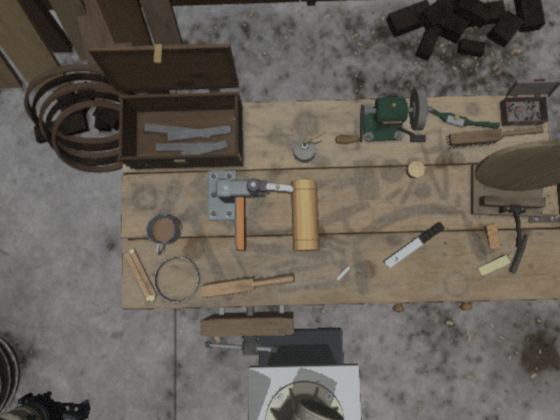

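View pics/scene0.png

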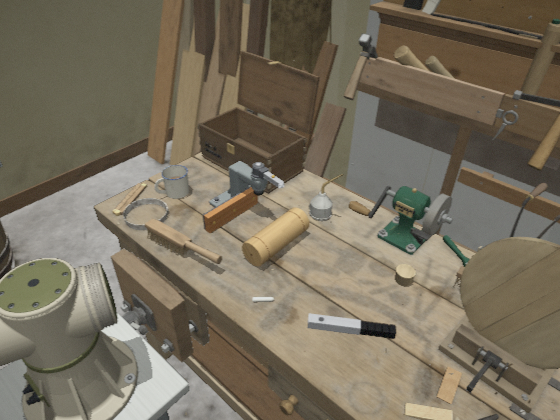

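The top view shows the billet at about (305,215), the fence at (240,222), the clamp and stub at (215–293,187), the handle at (385–443,245), the chalk at (343,272), the bung at (416,170), the can at (304,150) and the mug at (163,230). The clamp's axes run roughly parallel to the world's.

```bash
python3 - <<'E'
from h import *
for t in ['top0','scene0']:
    L=load(t); P=cloud(L); im=L['im']; hsv=cv2.cvtColor(im,cv2.COLOR_BGR2HSV)
    ok=L['d']>0
    def box(x0,x1,y0,y1,z0,z1): 
        return ok&(P[...,0]>x0)&(P[...,0]<x1)&(P[...,1]>y0)&(P[...,1]<y1)&(P[...,2]>z0)&(P[...,2]<z1)
    def rep(n,m):
        pts=P[m]
        if len(pts)<5: print(t,n,len(pts));return
        r=cv2.minAreaRect(pts[:,:2].astype(np.float32)); print(t,n,len(pts),'rect',np.round(r[0],4),np.round(r[1],4),round(r[2],1),'zmax',np.percentile(pts[:,2],[5,50,95]).round(4))
    c=P[ok]; print(t, 'bench z', np.median(P[box(.3,.7,-.4,.2,-.02,.02)][:,2]))
    m=np.zeros(ok.shape,bool)
    if t=='top0':
        for n,(u0,u1,v0,v1) in dict(billet=(288,325,172,256),fence=(230,250,192,254),clamp=(205,300,168,222),handle=(380,450,215,275),bung=(403,430,158,182),chalk=(333,353,262,284),can=(288,328,132,164),mug=(143,185,210,256)).items():
            m[:]=0; m[v0:v1,u0:u1]=1
            zs=(.008 if n!='chalk' else .005)
            rep(n,m&ok&(P[...,2]>zs))
            if n=='clamp': 
                rep('stubtop',m&ok&(P[...,2]>.16)&(P[...,2]<.185)); rep('nut',m&ok&(P[...,2]>.176))
            if n=='handle':
                q=m&ok&(P[...,2]>.012); v=hsv[...,2]
                rep('grip',q&(v<70)); rep('steel',q&(v>110))
            if n=='billet':
                q=P[m&ok&(P[...,2]>.06)&(P[...,2]<.08)]; rep('billet top',m&ok&(P[...,2]>.068)&(P[...,2]<.08))
E
python3 - <<'E'
import cv2
im=cv2.imread('pics/top0.png')
a=cv2.resize(im[160:260,195:335],None,fx=5,fy=5,interpolation=cv2.INTER_CUBIC)
b=cv2.resize(im[215:275,378:450],None,fx=5,fy=5,interpolation=cv2.INTER_CUBIC)
import numpy as np
c=np.zeros((500,800,3),np.uint8); c[:, :]=0
a=cv2.resize(a,(560,400)); b=cv2.resize(b,(240,200)); c[:400,:560]=a; c[:200,560:]=b
cv2.imwrite('pics/crop1.png',c[:400])
E
```

```text
top0 bench z -0.0011423480271575137
top0 billet 1887 rect [ 0.5795 -0.0132] [0.2002 0.0829] 0.5 zmax [0.0483 0.0698 0.0785]
top0 billet top 1050 rect [ 0.5795 -0.0178] [0.2001 0.0564] 1.3 zmax [0.0687 0.0731 0.0781]
top0 fence 780 rect [0.5656 0.1785] [0.066  0.1596] 80.5 zmax [0.0124 0.0579 0.1337]
top0 clamp 2571 rect [0.6419 0.1339] [0.2715 0.1581] 88.2 zmax [0.0096 0.0629 0.1755]
top0 stubtop 386 rect [0.6449 0.0752] [0.1212 0.0331] 85.5 zmax [0.1644 0.1728 0.1809]
top0 nut 117 rect [0.6495 0.1   ] [0.0304 0.0703] 0.9 zmax [0.1763 0.178  0.1839]
top0 handle 600 rect [ 0.4806 -0.3327] [0.1771 0.1445] 88.3 zmax [0.0159 0.0229 0.0279]
top0 grip 212 rect [ 0.5217 -0.3798] [0.024  0.0748] 32.7 zmax [0.0168 0.0226 0.0268]
top0 steel 342 rect [ 0.489  -0.3316] [0.0248 0.2023] 33.4 zmax [0.0184 0.0232 0.0282]
top0 bung 245 rect [ 0.7075 -0.3408] [0.0554 0.0478] 83.5 zmax [0.019  0.0354 0.0409]
top0 chalk 68 rect [ 0.412  -0.1205] [0.0517 0.0424] 80.9 zmax [0.0055 0.0089 0.0138]
top0 can 502 rect [ 0.7771 -0.0316] [0.0737 0.0921] 2.9 zmax [0.0166 0.0569 0.1383]
top0 mug 825 rect [0.5403 0.3945] [0.0804 0.0997] 44.9 zmax [0.0256 0.0391 0.0792]
scene0 bench z 0.0002743051197190427
```

View pics/crop1.png

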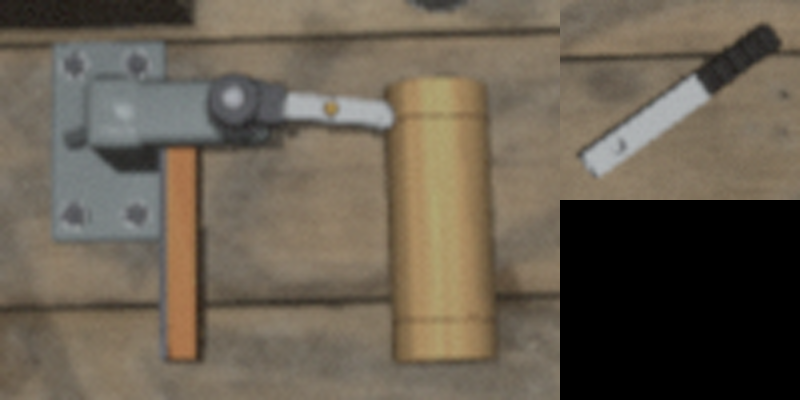

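The crop at 4x shows the nut at (253.2,185), the stub tip at (293,188.8), the button at (277.5,187) and the fence face along crop x≈200. The handle's mouth is at its lower-left end and its hole is up.

```bash
python3 - <<'E'
from h import *
L=load('top0')
f=lambda x,y,z:plane(L,195+(np.array([x])+.5)/4-.5,160+(np.array([y])+.5)/4-.5,z)[0].round(4)
print('nut',f(233,100,.178),'tip',f(393,115,.170),'btn',f(330,108,.175))
a=f(199,155,.06);b=f(197,360,.06);print('fence',a,b,np.degrees(np.arctan2(*(a-b)[[1,0]])))
print('billet ends',f(437,78,.07),f(444,360,.07))
g=lambda x,y,z:plane(L,378+(np.array([x-560])+.5)/3.333-.5,215+(np.array([y])+.5)/3.333-.5,z)[0].round(4)
print('mouth',g(588,165,.024),'hole',g(620,146,.024),'end',g(769,33,.024))
# steel contours from scene/top edges of fence: colour mask
im=L['im'];hsv=cv2.cvtColor(im,cv2.COLOR_BGR2HSV)
E
python3 - <<'E'
from workcell import env
print({k:v for k,v in env.camera_params('wrist').items()})
E
```

```text
nut [0.6466 0.1198 0.178 ] tip [0.6352 0.0156 0.17  ] btn [0.6401 0.0567 0.175 ]
fence [0.6287 0.1545 0.06  ] [0.4829 0.1579 0.06  ] -1.335873455415073
billet ends [ 0.6778 -0.0164  0.07  ] [ 0.4782 -0.0156  0.07  ]
mouth [ 0.4328 -0.2457  0.024 ] hole [ 0.4483 -0.2739  0.024 ] end [ 0.5425 -0.4075  0.024 ]
{'fx': 325.19226210127806, 'fy': 325.19226210127806, 'cx': 281.3574160492125, 'cy': 206.36784600762766, 'position': array([0.06118692, 0.57732307, 0.37253774]), 'orientation': array([ 0.77621103, -0.11570818, -0.09015152,  0.6131727 ])}
```

```bash
cat > go.py <<'E'
# python3 go.py x y z yawdeg : shift/turn in tool axes to reach TCP pose, tool down, tool-y axis at yaw from world x
import sys
from h import *
x,y,z,yaw=map(float,sys.argv[1:5]); s=env.get_state(); M=rot(s['orientation'])
c,sn=np.cos(np.radians(yaw)),np.sin(np.radians(yaw)); Y=np.array([c,sn,0]); Z=np.array([0,0,-1.]); T=R.from_matrix(np.stack([np.cross(Y,Z),Y,Z],1))
d=M.inv().apply(np.array([x,y,z])-s['tcp_pos']); r=(M.inv()*T).as_rotvec(degrees=True)
print('tcp',s['tcp_pos'].round(4),'yaw',round(np.degrees(np.arctan2(*M.as_matrix()[[1,0],1])),2),'F',s['wrist_force'].round(1),'t',s['clock'])
print('shift',d.round(4),'norm',np.linalg.norm(d).round(3),'turn',r.round(2))
E
python3 go.py 0.56 -0.115 0.231 -1.3
python3 -m creep '[[-0.035,-0.034,0,0,0,5],[-0.07,-0.068,0,0,0,10],[-0.105,-0.102,0,0,0,15],[-0.14,-0.136,0,0,0,20],[-0.175,-0.17,0,0,0,25],[-0.21,-0.204,0,0,0,30],[-0.245,-0.238,0,0,0,35],[-0.28,-0.27,0,0,0,40]]' 0.05 40
python3 go.py 0.56 -0.115 0.231 -1.3
```

```text
tcp [0.1331 0.5589 0.2305] yaw 76.6 F [0.6 0.4 0.3] t 0.1
shift [-5.714e-01 -5.567e-01  3.000e-04] norm 0.798 turn [-8.00e-02  5.00e-02  7.79e+01]
clock: 0.9
tcp_pos: [0.3434, 0.23, 0.2312]
orientation: [-0.0, 0.451, 0.893, 0.0]
wrist_force: [0.9, -0.3, -0.1]
finger_gap: 0.0498
tcp [0.3434 0.23   0.2312] yaw 36.41 F [ 0.9 -0.3 -0.1] t 0.9
shift [-4.062e-01 -3.040e-02  2.000e-04] norm 0.407 turn [-0.   -0.   37.71]
```

```bash

python3 -m creep '[[-0.048,-0.004,0,0,0,5],[-0.096,-0.008,0,0,0,10],[-0.144,-0.012,0,0,0,15],[-0.192,-0.015,0,0,0,20],[-0.24,-0.019,0,0,0,25],[-0.288,-0.023,0,0,0,30],[-0.336,-0.027,0,0,0,34],[-0.376,-0.03,0,0,0,37.7]]'
python3 go.py 0.56 -0.115 0.025 -1.3
python3 - <<'E'
from h import *
grab('wrist','w1')
E
```

```text
clock: 1.7
tcp_pos: [0.5439, -0.0903, 0.2307]
orientation: [-0.0, 0.715, 0.699, -0.0]
wrist_force: [0.4, 0.1, -0.3]
finger_gap: 0.05
tcp [ 0.5439 -0.0903  0.2307] yaw -1.33 F [ 0.4  0.1 -0.3] t 1.7
shift [-0.0243  0.0167  0.2057] norm 0.208 turn [-0.03 -0.01 -0.03]
```

View pics/w1.png

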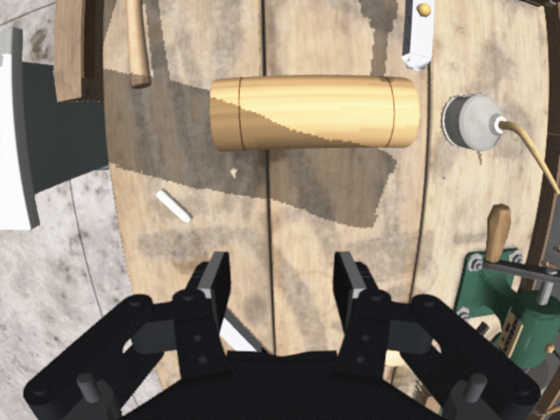

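The wrist view shows the billet at x 211–418, y 76–150, the stub tip at (417,63), the button at (425,10) and the chalk at (173,206). The can is at (475,122), clear of the push lane.

```bash
python3 - <<'E'
from h import *
L=load('w1')
print('tip,btn',plane(L,417,64,.162,True).round(4),plane(L,424.5,10,.176,True).round(4))
print('billet ends top',plane(L,[211,418],[113,110],.06,True).round(4).tolist())
E
python3 -m creep '[[-0.008,0.005,0.03,0,0,0],[-0.016,0.01,0.06,0,0,0],[-0.024,0.015,0.09,0,0,0],[-0.026,0.017,0.12,0,0,0],[-0.026,0.017,0.15,0,0,0],[-0.026,0.017,0.175,0,0,0],[-0.026,0.017,0.195,0,0,0],[-0.026,0.017,0.206,0,0,0]]'
python3 go.py 0.56 -0.07 0.025 -1.3
```

```text
tip,btn [0.6376 0.0185 0.162 ] [0.6387 0.0539 0.176 ]
billet ends top [[0.478, -0.0147, 0.06], [0.6832, -0.0122, 0.06]]
clock: 2.55
tcp_pos: [0.5579, -0.1134, 0.0229]
orientation: [-0.002, 0.714, 0.7, -0.001]
wrist_force: [-0.2, -0.2, 0.0]
finger_gap: 0.05
tcp [ 0.5579 -0.1134  0.0229] yaw -1.08 F [-0.2 -0.2  0. ] t 2.55
shift [ 0.0434  0.0012 -0.002 ] norm 0.043 turn [-0.21 -0.08  0.22]
```

```bash

python3 -m creep '[[0.015,0.001,-0.001,0,0,0],[0.03,0.001,-0.001,0,0,0],[0.042,0.001,-0.001,0,0,0],[0.048,0.001,-0.001,0,0,0],[0.054,0.001,-0.001,0,0,0],[0.06,0.001,-0.001,0,0,0],[0.066,0.001,-0.001,0,0,0],[0.072,0.001,-0.001,0,0,0]]'
python3 -m creep '[[0.006,0,0,0,0,0],[0.012,0,0,0,0,0],[0.018,0,0,0,0,0],[0.024,0,0,0,0,0],[0.030,0,0,0,0,0],[0.036,0,0,0,0,0],[0.042,0,0,0,0,0],[0.048,0,0,0,0,0]]'
python3 go.py 0.56 0.07 0.025 -1.3
python3 - <<'E'
from h import *
grab('top','t2')
L=load('t2');P=cloud(L);hsv=cv2.cvtColor(L['im'],cv2.COLOR_BGR2HSV)
m=(hsv[...,0]>12)&(hsv[...,0]<28)&(P[...,2]>.045)&(P[...,2]<.085)&(abs(P[...,1]-.03)<.12)&(abs(P[...,0]-.58)<.15)
q=P[m];print(len(q),cv2.minAreaRect(q[:,:2].astype(np.float32)))
h=q[q[:,2]>.066]; print(len(h),h[:,1].mean(), np.polyfit(h[:,0],h[:,1],1))
E
```

```text
clock: 3.35
tcp_pos: [0.5621, -0.0419, 0.0264]
orientation: [0.0, 0.714, 0.7, 0.0]
wrist_force: [0.9, -0.2, 0.1]
finger_gap: 0.0503
clock: 4.15
tcp_pos: [0.563, 0.0063, 0.0263]
orientation: [-0.0, 0.714, 0.7, 0.0]
wrist_force: [0.0, -0.3, -0.5]
finger_gap: 0.0501
tcp [0.563  0.0063 0.0263] yaw -1.1 F [ 0.  -0.3 -0.5] t 4.15
shift [ 0.0636 -0.0042  0.0013] norm 0.064 turn [ 0.   -0.01  0.2 ]
219 ((0.6011924743652344, 0.08732996881008148), (0.02224046364426613, 0.15584784746170044), 83.68067169189453)
59 0.0780885696965664 [-0.07434954  0.12470294]
```

```bash

python3 -m creep '[[0.006,-0.001,0,0,0,0],[0.012,-0.002,0,0,0,0],[0.018,-0.002,0,0,0,0],[0.024,-0.002,0,0,0,0],[0.030,-0.002,0,0,0,0],[0.036,-0.002,0,0,0,0],[0.042,-0.002,0,0,0,0],[0.048,-0.002,0,0,0,0]]'
python3 -m creep '[[0.003,0,0,0,0,0],[0.006,0,0,0,0,0],[0.009,0,0,0,0,0],[0.012,0,0,0,0,0],[0.014,0,0,0,0,0],[0.016,0,0,0,0,0],[0.018,0,0,0,0,0],[0.02,0,0,0,0,0]]'
python3 go.py 0.56 0.08 0.025 -1.3
```

```text
clock: 5.0
tcp_pos: [0.5619, 0.0544, 0.0263]
orientation: [-0.0, 0.714, 0.7, 0.0]
wrist_force: [0.2, -0.6, -0.3]
finger_gap: 0.0502
clock: 5.8
tcp_pos: [0.5622, 0.0707, 0.0263]
orientation: [0.002, 0.714, 0.7, -0.003]
wrist_force: [-0.9, -17.0, 1.0]
finger_gap: 0.0499
tcp [0.5622 0.0707 0.0263] yaw -1.16 F [ -0.9 -17.    1. ] t 5.8
shift [ 0.0093 -0.0024  0.0013] norm 0.01 turn [-0.01  0.42  0.14]
```

```bash

python3 -m creep '[[-0.003,0,0,0,0,0],[-0.004,0,0,0,0,0],[-0.005,0,0,0,0,0],[-0.006,0,0,0,0,0],[-0.008,0,0,0,0,0],[-0.03,0,0,0,0,0],[-0.07,0,0,0,0,0],[-0.11,0,0,0,0,0]]'
python3 go.py 0.50 -0.35 0.2 34
```

```text
clock: 6.6
tcp_pos: [0.5602, -0.0366, 0.0264]
orientation: [0.0, 0.713, 0.701, 0.0]
wrist_force: [0.8, 0.4, -0.6]
finger_gap: 0.0496
tcp [ 0.5602 -0.0366  0.0264] yaw -0.97 F [ 0.8  0.4 -0.6] t 6.6
shift [-0.3144 -0.0549 -0.1737] norm 0.363 turn [ 2.000e-02 -0.000e+00 -3.497e+01]
```

```bash

python3 -m creep '[[-0.025,0,-0.03,0,0,-4],[-0.06,-0.005,-0.06,0,0,-8],[-0.1,-0.015,-0.09,0,0,-12],[-0.14,-0.025,-0.12,0,0,-16],[-0.18,-0.035,-0.14,0,0,-20],[-0.22,-0.045,-0.16,0,0,-25],[-0.26,-0.053,-0.174,0,0,-30],[-0.3,-0.055,-0.174,0,0,-35]]' 0.05
python3 go.py 0.50 -0.35 0.2 34
python3 - <<'E'
from h import *
grab('wrist','w2'); grab('top','t3')
L=load('t3');P=cloud(L);hsv=cv2.cvtColor(L['im'],cv2.COLOR_BGR2HSV)
v,u=np.mgrid[:420,:560]
m=(u>255)&(u<300)&(v>150)&(v<262)&(hsv[...,0]>12)&(hsv[...,0]<28)&(P[...,2]>.066)&(P[...,2]<.085)
h=P[m]; print(len(h),h.mean(0), h[:,0].min(),h[:,0].max(),np.polyfit(h[:,0],h[:,1],1))
a=cv2.resize(L['im'][160:260,195:335],(560,400),interpolation=cv2.INTER_CUBIC)
w=cv2.resize(load('w2')['im'],(560,420)); c=np.zeros((560,560,3),np.uint8)
cv2.imwrite('pics/c3.png',np.vstack([a[:,:],w])[:,:][::1] if 0 else np.hstack([cv2.resize(a,(400,286)),cv2.resize(w,(400,286))]))
E
```

```text
clock: 7.4
tcp_pos: [0.4995, -0.3374, 0.2033]
orientation: [0.002, 0.469, 0.883, -0.0]
wrist_force: [0.9, 0.6, -1.0]
finger_gap: 0.0501
tcp [ 0.4995 -0.3374  0.2033] yaw 34.09 F [ 0.9  0.6 -1. ] t 7.4
shift [-0.0107 -0.0066  0.0033] norm 0.013 turn [0.07 0.25 0.09]
565 [0.55735234 0.10817832 0.07275506] 0.48002374565255446 0.6471688314011407 [-0.02491721  0.12206598]
```

View pics/c3.png

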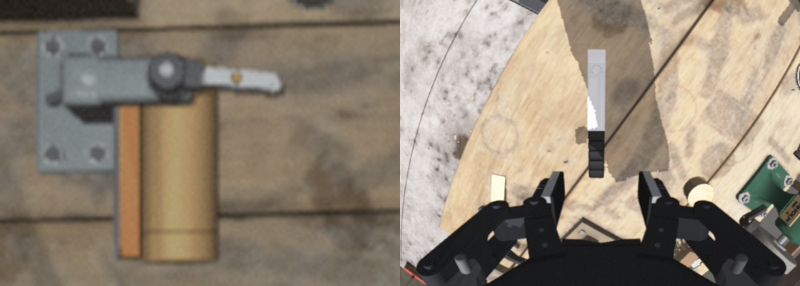

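The left half shows the billet against the fence, with its silhouette at crop columns 142–217. The right half shows the handle squarely ahead of the jaws, from mouth (597,50) to end (597,177), hole up. I'll measure both precisely.

```bash
python3 - <<'E'
from h import *
L=load('w2'); im=L['im']; hsv=cv2.cvtColor(im,cv2.COLOR_BGR2HSV)
P=cloud(L,True); v,u=np.mgrid[:420,:560]
m=(u>225)&(u<330)&(v>50)&(v<290)&(P[...,2]>.014)&(P[...,2]<.04)
n,lab,st,_=cv2.connectedComponentsWithStats(m.astype(np.uint8)); k=1+st[1:,4].argmax(); print(st[k])
m=lab==k; vv,uu=np.nonzero(m); Q=plane(L,uu,vv,.024,True)
r=cv2.minAreaRect(Q[:,:2].astype(np.float32)); print(r, 'z',np.median(P[m][:,2]))
c=Q[:,:2].mean(0); w,V=np.linalg.eigh(np.cov((Q[:,:2]-c).T)); d=V[:,1]; print('pca',c,np.degrees(np.arctan2(d[1],d[0])))
# billet: tangent lines in t3
L=load('t3'); g=cv2.cvtColor(L['im'],cv2.COLOR_BGR2GRAY).astype(int)
for row in (210,230,245): print(row,g[row,232:282].tolist()); print(L['im'][row,240:250].tolist())
E
```

```text
[ 262   72   26  189 4316]
((0.4869810938835144, -0.3294839560985565), (0.02445260062813759, 0.19756025075912476), 34.02565383911133) z 0.02352931354329299
pca [ 0.48481204 -0.32640398] 123.6778086930811
210 [135, 132, 122, 101, 117, 135, 137, 134, 129, 129, 127, 112, 74, 92, 107, 117, 123, 128, 129, 138, 145, 150, 155, 153, 157, 155, 154, 153, 150, 147, 142, 136, 130, 124, 117, 108, 99, 83, 74, 98, 125, 129, 129, 129, 132, 131, 129, 130, 127, 128]
[[76, 118, 172], [78, 118, 171], [77, 116, 166], [69, 104, 143], [51, 70, 89], [64, 88, 109], [73, 104, 125], [80, 114, 138], [82, 119, 145], [88, 124, 150]]
230 [124, 126, 119, 99, 113, 130, 136, 134, 134, 133, 136, 115, 73, 96, 106, 119, 128, 131, 135, 138, 148, 153, 155, 159, 159, 157, 156, 149, 150, 146, 141, 136, 126, 126, 116, 108, 99, 87, 73, 80, 102, 102, 104, 104, 104, 106, 105, 107, 109, 110]
[[82, 123, 175], [81, 123, 172], [84, 127, 173], [71, 108, 144], [49, 70, 89], [67, 93, 112], [71, 103, 126], [83, 115, 140], [87, 124, 150], [89, 127, 155]]
245 [126, 126, 122, 107, 112, 123, 132, 132, 132, 133, 130, 113, 74, 98, 109, 118, 131, 133, 134, 141, 145, 154, 158, 158, 160, 159, 155, 154, 152, 147, 141, 136, 129, 128, 122, 108, 103, 90, 76, 81, 100, 105, 105, 107, 108, 113, 114, 111, 115, 118]
[[80, 121, 174], [80, 122, 174], [79, 119, 171], [68, 104, 147], [50, 70, 90], [68, 96, 115], [75, 106, 128], [81, 114, 139], [90, 127, 155], [91, 129, 157]]
```

```bash
python3 - <<'E'
from h import *
L=load('t3')
for row in (210,230,245):
    f=plane(L,243.7,row,.06)
    r=rays(L,270.6,row); o=L['pos']
    # in y-z plane: tangent line at distance .038 to +y side, centre z=.038
    d=r[1:]/np.hypot(*r[1:]); n=np.array([d[1],-d[0]]); n=n*np.sign(n[0])  # +y normal
    y=(.038+n@o[1:]-n[1]*.038)/n[0]
    r2=rays(L,244.3,row);
    print(f.round(4),'billet y',y.round(4),'flush at',(f[1]-.038).round(4))
E
python3 go.py 0.503 -0.3535 0.001 33.8
```

```text
[0.5953 0.1568 0.06  ] billet y 0.1194 flush at 0.1188
[0.5383 0.1576 0.06  ] billet y 0.1206 flush at 0.1196
[0.4959 0.1582 0.06  ] billet y 0.1215 flush at 0.1202
tcp [ 0.4991 -0.3403  0.2006] yaw 33.68 F [0.2 0.6 0.2] t 7.5
shift [-0.0125 -0.0041  0.1997] norm 0.2 turn [-0.01  0.19 -0.12]
```

```bash

python3 -m creep '[[-0.005,-0.002,0.03,0,0,0],[-0.012,-0.004,0.07,0,0,0],[-0.013,-0.004,0.11,0,0,0],[-0.013,-0.004,0.145,0,0,0],[-0.013,-0.004,0.17,0,0,0],[-0.013,-0.004,0.185,0,0,0],[-0.013,-0.004,0.193,0,0,0],[-0.013,-0.004,0.197,0,0,0]]' 0.05 60
python3 go.py 0.5037 -0.3544 0.001 33.9
```

```text
clock: 8.3
tcp_pos: [0.5031, -0.3472, 0.0024]
orientation: [-0.001, 0.47, 0.883, 0.0]
wrist_force: [0.1, 0.0, 0.4]
finger_gap: 0.0499
tcp [ 0.5031 -0.3472  0.0024] yaw 33.91 F [0.1 0.  0.4] t 8.3
shift [-0.0063 -0.0035  0.0014] norm 0.007 turn [-0.01 -0.09  0.01]
```

```bash

python3 -m creep '[[-0.004,-0.002,0.001,0,0,0],[-0.006,-0.003,0.001,0,0,0],[-0.006,-0.003,0.001,0,0,0],[-0.006,-0.003,0.001,0,0,0],[-0.006,-0.003,0.001,0,0,0],[-0.006,-0.003,0.001,0,0,0],[-0.006,-0.003,0.001,0,0,0],[-0.006,-0.003,0.001,0,0,0]]' 0.0 100
python3 go.py 0.5037 -0.3544 0.151 33.9
python3 -c "
from workcell import env; print(env.get_state()['finger_gap'])"
```

```text
clock: 9.1
tcp_pos: [0.505, -0.3556, 0.0035]
orientation: [0.001, 0.47, 0.883, -0.0]
wrist_force: [-1.0, -0.1, 5.6]
finger_gap: 0.0218
tcp [ 0.505  -0.3556  0.0035] yaw 33.9 F [-1.  -0.1  5.6] t 9.1
shift [ 0.0014 -0.0003 -0.1475] norm 0.148 turn [ 0.02  0.15 -0.  ]
0.021764306641037096
```

```bash

python3 -m creep '[[0,0,-0.01,0,0,0],[0,0,-0.025,0,0,0],[0,0,-0.045,0,0,0],[0,0,-0.07,0,0,0],[0,0,-0.095,0,0,0],[0,0,-0.12,0,0,0],[0,0,-0.14,0,0,0],[0,0,-0.152,0,0,0]]'
python3 go.py 0.619 -0.153 0.1535 -6
```

```text
clock: 9.9
tcp_pos: [0.5044, -0.3549, 0.156]
orientation: [0.001, 0.47, 0.883, -0.0]
wrist_force: [-0.3, -0.5, -3.3]
finger_gap: 0.0216
tcp [ 0.5044 -0.3549  0.156 ] yaw 33.9 F [-0.3 -0.5 -3.3] t 9.9
shift [0.1036 0.2077 0.0024] norm 0.232 turn [ 0.04  0.06 39.9 ]
```

```bash

python3 -m creep '[[0.01,0.022,0,0,0,5],[0.025,0.05,0,0,0,10],[0.042,0.085,0,0,0,15],[0.06,0.12,0,0,0,20],[0.077,0.155,0,0,0,25],[0.09,0.182,0,0,0,30],[0.098,0.198,0.001,0,0,35],[0.1035,0.2075,0.002,0,0,39.9]]'
python3 - <<'E'
from h import *
grab('wrist','w4')
L=load('w4'); cv2.imwrite('pics/w4c.png',cv2.resize(L['im'][0:210,170:400],None,fx=2.6,fy=2.6,interpolation=cv2.INTER_CUBIC))
E
python3 go.py 0.619 -0.153 0.1535 -6
```

```text
clock: 10.7
tcp_pos: [0.6188, -0.1509, 0.1512]
orientation: [-0.001, 0.744, 0.669, -0.0]
wrist_force: [-0.4, -1.0, -4.3]
finger_gap: 0.0218
tcp [ 0.6191 -0.1498  0.151 ] yaw -6.2 F [ 0.9  0.4 -3.1] t 10.75
shift [-0.0032  0.0003 -0.0025] norm 0.004 turn [-0.11 -0.11 -0.2 ]
```

View pics/w4c.png

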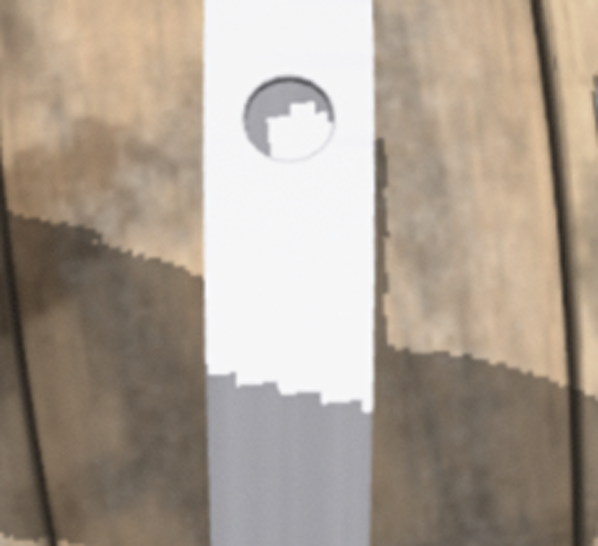

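The crop shows the handle centred in the jaws with its hole at full-picture pixel (281.2,45.4). The mouth is out of view, so I'll raise the tool and offset it to see the stub with the same camera.

```bash

python3 go.py 0.590 -0.045 0.251 -6
python3 -m creep '[[-0.002,-0.01,-0.03,0,0,0],[0,-0.02,-0.065,0,0,0],[0.02,-0.03,-0.09,0,0,0],[0.045,-0.036,-0.1,0,0,0],[0.07,-0.039,-0.1,0,0,0],[0.09,-0.039,-0.1,0,0,0],[0.103,-0.039,-0.1,0,0,0],[0.107,-0.039,-0.1,0,0,0]]'
python3 -c "
from h import *
s=env.get_state(); print(s['clock'],s['tcp_pos'].round(4))
p,im,d=grab('wrist','w5')
cv2.imwrite('pics/w5c.png',cv2.resize(im[0:300,200:500],(600,600),interpolation=cv2.INTER_CUBIC))"
```

```text
tcp [ 0.6191 -0.1498  0.151 ] yaw -6.2 F [ 0.9  0.4 -3.1] t 10.75
shift [ 0.1013 -0.0404 -0.0997] norm 0.148 turn [-0.11 -0.11 -0.2 ]
clock: 11.55
tcp_pos: [0.5907, -0.0417, 0.2518]
orientation: [-0.0, 0.742, 0.67, -0.0]
wrist_force: [-0.2, -0.2, -3.7]
finger_gap: 0.0222
11.55 [ 0.5907 -0.0417  0.2518]
```

View pics/w5c.png

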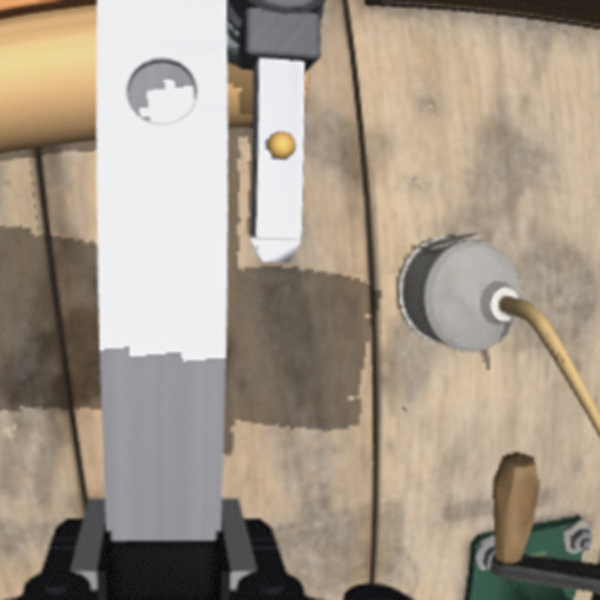

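The picture (scale 2) shows the stub's top face, centre line running from about (281,60) to (277,240), the button at (281,145), the tip at about (276,255) and the handle's hole at (161,91). The can is well clear.

```bash
python3 - <<'E'
from h import *
L=load('w5'); g=cv2.cvtColor(L['im'],cv2.COLOR_BGR2GRAY).astype(float); P=cloud(L,True)
def edge(row,a,b,s): # subpixel max gradient col
    p=np.gradient(cv2.GaussianBlur(g,(3,3),0)[row,a:b])*s; k=p.argmax(); k=min(max(k,1),len(p)-2)
    q=(p[k-1]-p[k+1])/(2*(p[k-1]-2*p[k]+p[k+1])+1e-9); return a+k+q
S=[];H=[]
for row in range(35,114,4):
    l=edge(row,320,335,1); r=edge(row,345,358,-1); S.append(plane(L,[l,r],[row,row],.170,True)[:,:2])
for row in range(20,260,8):
    l=edge(row,244,258,1); r=edge(row,305,318,-1); H.append(plane(L,[l,r],[row,row],.272,True)[:,:2])
def fit(A):
    A=np.array(A); c=A.mean(1); w=np.linalg.norm(A[:,1]-A[:,0],axis=1); k=np.polyfit(c[:,1],c[:,0],1); res=c[:,0]-np.polyval(k,c[:,1])
    print('width',np.median(w).round(4),'x=%.4f*y+%.4f'%tuple(k),'angle from y(deg)',np.degrees(np.arctan(k[0])).round(2),'res',res.std().round(5)); return k
ks=fit(S); kh=fit(H[:18])
hole=plane(L,280.4,45.5,.272,True); b=plane(L,340.5,72.0,.174,True); tip=plane(L,338,128.5,.162,True)
print('hole',hole.round(4),'btn',b.round(4),'on line',np.polyval(ks,b[1]),'tip',tip.round(4),np.polyval(ks,tip[1]),'hole line',np.polyval(kh,hole[1]))
s=env.get_state(); M=rot(s['orientation']); print('TCP',s['tcp_pos'],'hole in tool',M.inv().apply(hole-s['tcp_pos']).round(4), 'stub top z',np.median(P[50:62,332:346,2]),'handle top',np.median(P[120:160,260:300,2]),P[60:68,260:300,2].mean(),P[190:198,260:300,2].mean())
E
```

```text
width 0.0159 x=0.1166*y+0.6341 angle from y(deg) 6.65 res 6e-05
width 0.0242 x=0.1005*y+0.5946 angle from y(deg) 5.74 res 2e-05
hole [0.6003 0.0573 0.272 ] btn [0.6403 0.0558 0.174 ] on line 0.6406554559139079 tip [0.6372 0.0165 0.162 ] 0.6360713966239141 hole line 0.6003141527677076
TCP [ 0.59087729 -0.0418219   0.25181481] hole in tool [ 0.0996 -0.0009 -0.0202] stub top z 0.16953641739012945 handle top 0.27181434098906987 0.27150611289582177 0.2718244627989311
```

```bash
cat > ins.py <<'E'
import sys
from h import *
s=float(sys.argv[1]); st=env.get_state(); M=rot(st['orientation'])
yaw=np.degrees(np.arctan2(*M.as_matrix()[[1,0],1]))
Yaw0=-6.0 if len(sys.argv)<3 else float(sys.argv[2])
d=np.array([.1158,.9933,0]); hole=np.array([.6406,.0560,0])-s*d
c,n=np.cos(np.radians(Yaw0)),np.sin(np.radians(Yaw0)); Y=np.array([c,n,0]); Z=np.array([0,0,-1.]); T=R.from_matrix(np.stack([np.cross(Y,Z),Y,Z],1))
t=hole-T.apply([.0996,-.0009,0]); t[2]=.1536
print('t',st['clock'],'tcp',st['tcp_pos'].round(4),'yaw',yaw.round(2),'F',st['wrist_force'].round(1),'T',st['ft_torque'].round(2),'target',t.round(4))
print('shift',M.inv().apply(t-st['tcp_pos']).round(4),'turn',(M.inv()*T).as_rotvec(degrees=True).round(2))
E
python3 -c "
from h import *
print(np.degrees(np.arctan2(*rot(env.get_state()['orientation']).as_matrix()[[1,0],1])))"
python3 ins.py 0.085 -6.9
```

```text
-5.897898311936877
t 11.6 tcp [ 0.5909 -0.0418  0.2518] yaw -5.9 F [ 0.4 -0.2 -3.5] T [-0.07  0.03  0.04] target [ 0.6197 -0.1274  0.1536]
shift [-0.0822  0.0376  0.0982] turn [-0.06 -0.01  1.  ]
```

```bash

python3 -m creep '[[-0.02,0.005,0,0,0,0],[-0.045,0.015,0,0,0,0],[-0.07,0.028,0,0,0,0.5],[-0.085,0.036,0.015,0,0,0.9],[-0.09,0.0375,0.045,0,0,0.9],[-0.09,0.0375,0.075,0,0,0.9],[-0.085,0.0375,0.092,0,0,0.9],[-0.082,0.0375,0.098,0,0,0.9]]'
python3 - <<'E'
from h import *
grab('scene','s5');L=load('s5');grab('top','t5');T=load('t5')
a=cv2.resize(L['im'][130:230,200:320],(480,400),interpolation=cv2.INTER_CUBIC); b=cv2.resize(T['im'][160:230,240:320],(320,280),interpolation=cv2.INTER_CUBIC)
c=np.zeros((400,800,3),np.uint8); c[:,:480]=a; c[:280,480:]=b; cv2.imwrite('pics/c5.png',c)
E
python3 ins.py 0.06 -6.8
```

```text
clock: 12.4
tcp_pos: [0.6175, -0.1279, 0.15]
orientation: [-0.003, 0.749, 0.663, -0.002]
wrist_force: [-0.3, -0.3, -2.9]
finger_gap: 0.0219
t 12.5 tcp [ 0.6188 -0.1277  0.1524] yaw -6.89 F [ 0.  -0.4 -3.5] T [-0.07 -0.02 -0.01] target [ 0.6228 -0.1026  0.1536]
shift [ 0.0254  0.001  -0.0012] turn [-0.19 -0.05 -0.09]
```

View pics/c5.png

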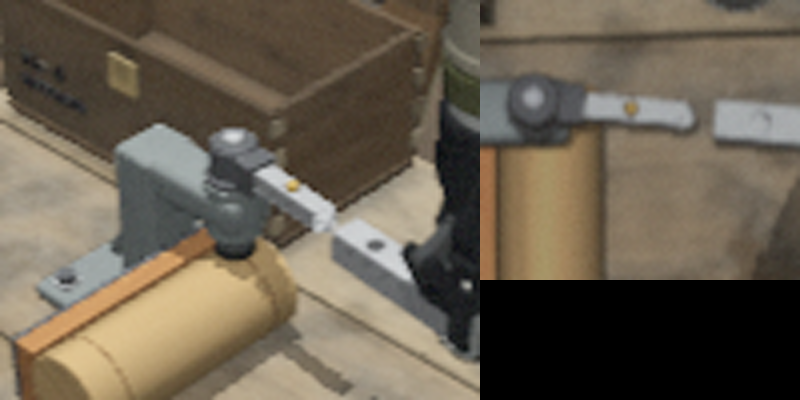

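The tube's mouth lines up with the stub tip in both views, about 13 mm apart, so I'll start the insertion.

```bash

python3 -m creep '[[0,0.001,-0.0008,0,0,0],[0.001,0.001,-0.0008,0,0,0],[0.003,0.001,-0.0008,0,0,0],[0.006,0.001,-0.0008,0,0,0],[0.010,0.001,-0.0008,0,0,0],[0.014,0.001,-0.0008,0,0,0],[0.018,0.001,-0.0008,0,0,0],[0.022,0.001,-0.0008,0,0,0]]' 0 110
python3 ins.py 0.06 -6.8
```

```text
clock: 13.3
tcp_pos: [0.6235, -0.1059, 0.1551]
orientation: [-0.0, 0.748, 0.663, -0.0]
wrist_force: [-1.3, -1.1, -3.8]
finger_gap: 0.0219
t 13.3 tcp [ 0.6235 -0.1059  0.1551] yaw -6.88 F [-1.3 -1.1 -3.8] T [-0.47  0.15  0.12] target [ 0.6228 -0.1026  0.1536]
shift [ 0.0032 -0.0011  0.0015] turn [-0.   -0.   -0.08]
```

```bash

python3 -m creep '[[0,-0.0005,0.0008,0,0,0],[0.001,-0.001,0.0014,0,0,0],[0.003,-0.001,0.0014,0,0,0],[0.006,-0.001,0.0014,0,0,0],[0.010,-0.001,0.0014,0,0,0],[0.014,-0.001,0.0014,0,0,0],[0.018,-0.001,0.0014,0,0,0],[0.022,-0.001,0.0014,0,0,0]]' 
python3 ins.py 0.03 -6.8
```

```text
clock: 14.1
tcp_pos: [0.6252, -0.0839, 0.1537]
orientation: [-0.0, 0.748, 0.663, 0.0]
wrist_force: [0.1, 0.1, -3.6]
finger_gap: 0.0213
t 14.1 tcp [ 0.6252 -0.0839  0.1537] yaw -6.89 F [ 0.1  0.1 -3.6] T [-0.06 -0.02  0.01] target [ 0.6262 -0.0728  0.1536]
shift [ 0.0112 -0.0003  0.0001] turn [ 0.   -0.01 -0.09]
```

```bash

python3 -m creep '[[0.002,0,0,0,0,0],[0.005,0,0,0,0,0],[0.008,0,0,0,0,0],[0.011,0,0,0,0,0],[0.014,0,0,0,0,0],[0.017,0,0,0,0,0],[0.02,0,0,0,0,0],[0.023,0,0,0,0,0]]' 
python3 ins.py 0.0 -6.8
```

```text
clock: 14.9
tcp_pos: [0.6281, -0.0613, 0.1539]
orientation: [0.0, 0.748, 0.663, 0.0]
wrist_force: [0.7, -3.0, -1.1]
finger_gap: 0.0219
t 14.9 tcp [ 0.6281 -0.0613  0.1539] yaw -6.9 F [ 0.7 -3.  -1.1] T [-0.18  0.07 -0.05] target [ 0.6297 -0.043   0.1536]
shift [ 0.0183 -0.0006  0.0003] turn [ 0.03 -0.02 -0.1 ]
```

```bash

python3 -m creep '[[0.003,0,0,0,0,0],[0.006,-0.0003,0,0,0,0],[0.009,-0.0003,0,0,0,0],[0.012,-0.0003,0,0,0,0],[0.014,-0.0003,0,0,0,0],[0.016,-0.0003,0,0,0,0],[0.0175,-0.0003,0,0,0,0],[0.0185,-0.0003,0,0,0,0]]' 
python3 ins.py 0.0 -6.8
python3 -c "
from h import *
p,im,d=grab('wrist','w6')
cv2.imwrite('pics/w6c.png',cv2.resize(im[0:130,215:350],(540,520),interpolation=cv2.INTER_CUBIC))"
```

```text
clock: 15.7
tcp_pos: [0.6295, -0.0431, 0.1531]
orientation: [-0.0, 0.748, 0.663, -0.0]
wrist_force: [0.4, 0.1, -3.5]
finger_gap: 0.0217
t 15.7 tcp [ 0.6295 -0.0431  0.1531] yaw -6.89 F [ 0.4  0.1 -3.5] T [-0.09 -0.03 -0.02] target [ 0.6297 -0.043   0.1536]
shift [ 0.0001  0.0002 -0.0005] turn [-0.06  0.02 -0.09]
```

View pics/w6c.png

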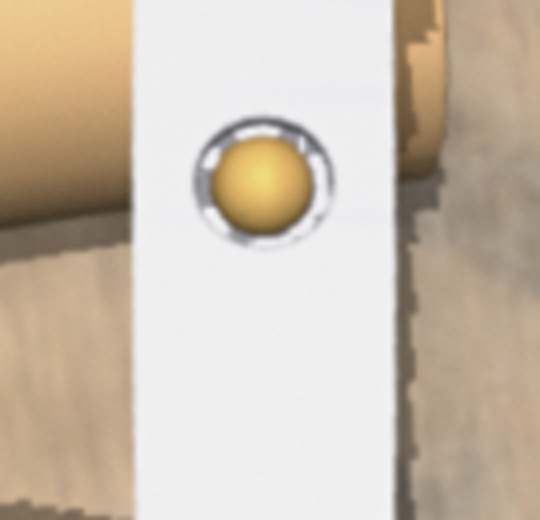

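The brass button stands up through the hole, centred, so the handle is home. Now I'll swing clockwise about the spindle, with radius 0.164 m along tool x.

```bash

python3 -m creep '[[0,0,0,0,0,0],[0,-0.004,0,0,0,1.4],[0.0012,-0.02,0,0,0,7],[0.0027,-0.0298,0,0,0,10.5],[0.0049,-0.0396,0,0,0,14],[0.0076,-0.0492,0,0,0,17.5],[0.0109,-0.0587,0,0,0,21],[0.0147,-0.0679,0,0,0,24.5]]'
python3 - <<'E'
from h import *
s=env.get_state();M=rot(s['orientation']).as_matrix();sp=np.array([.648,.1196]);d=s['tcp_pos'][:2]-sp
print(s['tcp_pos'].round(4),'r',np.hypot(*d).round(4),'lever deg',np.degrees(np.arctan2(-d[0],-d[1])).round(2)-1.35,'yaw',np.degrees(np.arctan2(M[1,1],M[0,1])).round(2),'T',s['ft_torque'].round(2))
E
```

```text
clock: 16.55
tcp_pos: [0.5649, -0.0214, 0.1538]
orientation: [0.001, 0.873, 0.487, 0.001]
wrist_force: [4.8, -2.3, -6.5]
finger_gap: 0.0219
[ 0.5649 -0.0214  0.1538] r 0.1637 lever deg 29.169999999999998 yaw -31.67 T [-0.53 -0.76 -0.12]
```

```bash

python3 -m creep '[[0.0004,-0.0114,0,0,0,4],[0.0018,-0.0242,0,0,0,8.5],[0.0042,-0.0368,0,0,0,13],[0.0076,-0.0492,0,0,0,17.5],[0.0119,-0.0613,0,0,0,22],[0.0166,-0.0718,0,0,0,26],[0.0219,-0.0819,0,0,0,30],[0.0249,-0.0867,0,0,0,32]]'
cat > lv.py <<'E'
from h import *
s=env.get_state();M=rot(s['orientation']).as_matrix();sp=np.array([.648,.1196]);d=s['tcp_pos'][:2]-sp
print(s['clock'],s['tcp_pos'].round(4),'r',np.hypot(*d).round(4),'lever deg',np.degrees(np.arctan2(-d[0],-d[1])).round(2)-1.35,'yaw',np.degrees(np.arctan2(M[1,1],M[0,1])).round(2),'F',s['wrist_force'].round(1),'T',s['ft_torque'].round(2))
E
python3 lv.py
```

```text
clock: 17.35
tcp_pos: [0.5031, 0.0446, 0.1538]
orientation: [0.002, 0.974, 0.228, 0.0]
wrist_force: [1.8, -6.9, -6.0]
finger_gap: 0.022
17.35 [0.5031 0.0446 0.1538] r 0.1632 lever deg 61.28 yaw -63.69 F [ 1.8 -6.9 -6. ] T [-1.4  -0.24 -0.32]
```

```bash

python3 -m creep '[[0,-0.002,0,0,0,0.7],[0.0001,-0.004,0,0,0,1.2],[0.0001,-0.005,0,0,0,1.5],[0.0001,-0.006,0,0,0,1.7],[0.0001,-0.006,0,0,0,1.7],[0.0001,-0.006,0,0,0,1.7],[0.0001,-0.006,0,0,0,1.7],[0.0001,-0.006,0,0,0,1.7]]'
python3 lv.py
```

```text
clock: 18.15
tcp_pos: [0.5008, 0.0491, 0.1537]
orientation: [0.002, 0.977, 0.214, -0.0]
wrist_force: [1.9, -6.9, -4.2]
finger_gap: 0.0218
18.15 [0.5008 0.0491 0.1537] r 0.1632 lever deg 63.07 yaw -65.32 F [ 1.9 -6.9 -4.2] T [-1.41 -0.13 -0.46]
```

```bash

python3 -m creep '[[0,-0.001,0,0,0,0.4],[0.0001,-0.002,0,0,0,0.7],[0.0001,-0.003,0,0,0,1],[0.0001,-0.004,0,0,0,1],[0.0001,-0.005,0,0,0,1],[0.0001,-0.005,0,0,0,1],[0.0001,-0.005,0,0,0,1],[0.0001,-0.005,0,0,0,1]]'
python3 lv.py
```

```text
clock: 18.95
tcp_pos: [0.5003, 0.0504, 0.1538]
orientation: [0.006, 0.979, 0.205, 0.0]
wrist_force: [5.7, -20.1, -9.7]
finger_gap: 0.0218
18.95 [0.5003 0.0504 0.1538] r 0.1631 lever deg 63.550000000000004 yaw -66.38 F [  5.7 -20.1  -9.7] T [-3.77 -0.83  0.16]
```

At the stop: the force rose to 20 N with no more travel. I'll relax, release and withdraw upward.

```bash

python3 -m creep '[[0,0.002,0,0,0,-0.5],[0,0.0035,0,0,0,-1],[0,0.0035,0,0,0,-1],[0,0.0035,0,0,0,-1],[0,0.0035,0,0,0,-1],[0,0.0035,0,0,0,-1],[0,0.0035,0,0,0,-1],[0,0.0035,0,0,0,-1]]'
python3 lv.py
python3 -m creep '[[0,0,0,0,0,0],[0,0,0,0,0,0],[0,0,0,0,0,0],[0,0,0,0,0,0],[0,0,-0.005,0,0,0],[0,0,-0.02,0,0,0],[0,0,-0.045,0,0,0],[0,0,-0.075,0,0,0]]' 0.06
python3 -m creep '[[-0.01,0,-0.03,0,0,0],[-0.03,0,-0.05,0,0,0],[-0.06,0,-0.06,0,0,0],[-0.09,0,-0.06,0,0,0],[-0.12,0,-0.06,0,0,0],[-0.14,0,-0.06,0,0,0],[-0.14,0,-0.06,0,0,0],[-0.14,0,-0.06,0,0,0]]'
python3 - <<'E'
from h import *
grab('top','t7');grab('scene','s7');grab('wrist','w7')
a=cv2.resize(load('t7')['im'][150:270,190:330],(400,343),interpolation=cv2.INTER_CUBIC)
b=cv2.resize(load('s7')['im'][130:250,190:330],(400,343),interpolation=cv2.INTER_CUBIC)
w=cv2.resize(load('w7')['im'],(340,255))
c=np.zeros((600,800,3),np.uint8);c[:343,:400]=a;c[:343,400:]=b;c[345:600,:340]=w;cv2.imwrite('pics/c7.png',c)
E
```

```text
clock: 19.75
tcp_pos: [0.5007, 0.0495, 0.1538]
orientation: [0.003, 0.977, 0.213, 0.0]
wrist_force: [2.9, -10.9, -5.9]
finger_gap: 0.0216
19.75 [0.5007 0.0495 0.1538] r 0.1632 lever deg 63.21 yaw -65.4 F [  2.9 -10.9  -5.9] T [-2.12 -0.27 -0.72]
clock: 20.55
tcp_pos: [0.4992, 0.053, 0.229]
orientation: [-0.0, 0.976, 0.216, -0.001]
wrist_force: [1.7, -0.2, 0.4]
finger_gap: 0.0602
clock: 21.35
tcp_pos: [0.3734, -0.0062, 0.2893]
orientation: [0.0, 0.977, 0.215, 0.001]
wrist_force: [-0.4, 0.5, 0.5]
finger_gap: 0.0601
```

View pics/c7.png

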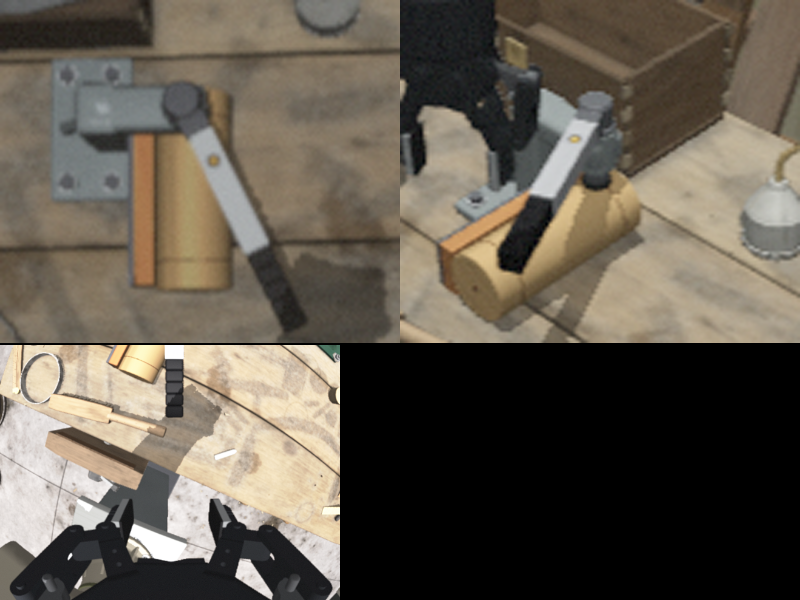

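The top crop shows the handle swung to the lower right, the button visible at (213,160), and the billet flush against the fence. The scene crop shows the pad down on the billet. One numeric check before handing in.

```bash
python3 - <<'E'
from h import *
L=load('t7');P=cloud(L);v,u=np.mgrid[:420,:560]
m=(P[...,2]>.155)&(P[...,2]<.182)&(u>262)&(u<295)&(v>195)&(v<268)
vv,uu=np.nonzero(m);Q=plane(L,uu,vv,.174)[:,:2]; c=Q.mean(0); w,V=np.linalg.eigh(np.cov((Q-c).T)); d=V[:,1]
a=np.degrees(np.arctan2(abs(d[0]),abs(d[1]))); print(len(Q),'lever deg ~',a-1.35,'rad',np.radians(a-1.35))
g=cv2.cvtColor(L['im'],cv2.COLOR_BGR2GRAY).astype(int)
for r in (200,230,245): print(r,'fence/billet dark',240+g[r,240:250].argmin(),'right edge dark',265+g[r,265:277].argmin())
p=lambda x,y,z:plane(L,190+(x+.5)/2.857-.5,150+(y+.5)/2.857-.5,z)
b=p(213,160,.176);n=p(184,102,.178);print('btn-spindle',np.hypot(*(b-np.array([.648,.1196,0]))[:2]))
env.hand_in()
E
```

```text
611 lever deg ~ 64.79956037406572 rad 1.1309656823722951
200 fence/billet dark 244 right edge dark 270
230 fence/billet dark 244 right edge dark 270
245 fence/billet dark 244 right edge dark 270
btn-spindle 0.06395944696110296
the job is handed in; nothing more can be done
```

I rolled the billet home against the fence, slid the handle fully onto the stub so the button snapped up through the hole, and swung the lever clockwise to its stop. Then I released it, backed away and handed in at about 21.5 s.

Last checks:
- **Billet:** it lies flush along the fence, within about 1 mm by image measurement. Its edges had not moved in the top view after the swing.
- **Handle:** the button was seen standing in the hole after fitting and again at the end. It measures 64.0 mm from the spindle, and 64 mm is nominal.
- **Lever:** it measured 1.13 rad by camera and about 1.10 rad from the hand's position. The camera figure is slightly past the 1.1 rad stop, which is within camera error. Force rose to 20 N against the stop.
- **Pad:** it looks down on the billet in the picture, but I could not read its force directly.
- **Bystanders:** the can and chalk look undisturbed where they appear in the last pictures. I did not re-measure any of the four, and nothing came near the mug or bung.

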